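# Hold the pressure cooker's valve dial at its steam-release stop

### The job

Check the vent of the cold, washed pressure cooker: first push the lock slide on its long handle fully home towards the lid, then turn the valve dial in the middle of the lid clockwise, counting the clicks, to the third stop (the mark with three pips), and hold it there against its spring, because the dial jumps back when let go. Do not turn on to the fourth stop, which frees the valve; finish while still holding the dial steady at the third stop, and leave the other things on the worktop where they are.

Things in the scene. Friction and masses are not known exactly. Their poses are not given: they have to be found in the camera images.
- cooker: low steel pressure cooker, lid on, 226 mm across; fast on the worktop. Origin: centre of its underside. Long black handle along its own -y, ending 288 mm from the centre, 30 mm wide, top 100 mm up; short loop handle at +y, to 151 mm. Lid rim 94 mm up; black collar round the dial 88 mm across, 127 mm up. A steel vent pin beside the dial rises with it, 5 mm at the third stop.
- lock_grip (a point): the lid lock: ridged black grip on top of the long handle, 16 mm across the handle, 26 mm along it, standing 16 mm above the handle (round it a foot of 20 x 32 mm, 3 mm high). The point is the middle of its top, 117 mm above the worktop.
- lock_slide (a joint): travel of the lid lock along the handle towards the lid (the cooker's own +y), m: 0 = open (grip 215 mm from the cooker's centre), 0.036 = fully home (179 mm), a hard stop. Starts anywhere in 0 to 0.014, stays where it is left, takes about 3 N to push.
- valve_dial: black dial in the middle of the lid: disc 58 mm across, its top 139 mm above the worktop, with an upright bar grip across it, 14 mm thick, 48 mm long, 23 mm high (top 162 mm above the worktop). Origin on the vertical turning axis (the cooker's), 127 mm up; the bar lies along the dial's own y, its steel pointer line towards -y: at the start towards the long handle.
- dial_grip (a point): middle of the top of the dial's bar, on the turning axis, 162 mm above the worktop.
- dial_turn (a joint): angle of the dial, rad, growing clockwise from above; hard stop at 0, where it starts. Clicks (0.055 N m) at 0.4, 0.8, 1.2 (one, two, three raised pips on the collar) and 1.6 (cross bar: frees the valve). Stays by itself at about 0.4 and 0.8; then a spring comes in, 0.1 N m at 1.2, 0.2 N m beyond, and throws it back to 0.8 when let go.
- spice_jar: spice jar with a dark cap, 41 mm across, 105 mm high, a bystander. Origin: centre of its underside.
- salt_shaker: glass salt shaker with a grey top, 44 mm across, 90 mm high, a bystander. Origin: centre of its underside.
- mug: white mug, 80 mm across, 113 mm over its handle, 91 mm high, a bystander. Origin: centre of its underside.
- teaspoon: steel teaspoon, 138 mm long, lying on the worktop, a bystander. Origin: centre of its underside.

How it is judged:
By the outcome, as a careful person would: the job done as asked, in the order asked, and still so for the second after the job is handed in, while the arm keeps its last pose, push and grip.
It also fails if it takes over 48 s, if anything falls off the work surface, if the arm or the gripper's body presses on something with over 40 N, if the wrist force passes 120 N, or if a joint passes its speed limit or range.

### The arm

A 6-joint arm with a two-finger parallel gripper is mounted at the origin on a cart in front of the work surface, level with it; the furniture and walls round the work are solid. World frame = base frame: x ahead of the robot, y to its left, z up, the work surface at z = 0. Lengths are in m, angles in rad, forces in N, time in s.
With the tool pointing down it reaches from about 0.25 to 0.725 m from the base axis. Payload 9.7 kg.
Tool frame: the origin (TCP) lies midway between the tips of the shut fingers; the grasp point (between the pads) lies r.hold_point_z behind it (r.hold_point_z is the distance from the TCP to the grasp point, in m); z points along the fingers, y is the line along which they close (so a half turn about z gives the same grasp; the last joint's range is limited). The gripper opens to 85 mm and grips with 20 to 120 N. Pads are 22 mm wide; open, the fingers measure 114 mm over their backs; the gripper's body (76 mm by 85 mm) begins 54 mm behind the grasp point. The pads swing forward as they close: fully open they stand 13 mm farther back than shut.
Start: joints at [1.14, 0.087, 0.176, 1.66, 0, 1.571], TCP at [0.23, 0.5, 0.208] pointing down, gripper open.
Joint ranges: [-3.13, 3.13], [-0.85, 1.81], [-1.15, 1.24], [-2.2, 2.28], [-1.44, 1.52], [-3.14, 3.14]. Speed limits (rad/s): [2.22, 2.22, 2.57, 3.14, 3.14, 3.14].

### API

Orientations are given as a unit quaternion [x, y, z, w].
In Python, from workcell import status, vision, job_done, r gives the robot as it stands.
- The arm moves only by the tool servo_tool, never from a script. Its argument "rows" is one flat list of numbers, 6 for each row, row after row: the shift along the world's x, y, z in units of 30 mm (1.0 is 30 mm), then the turn, a rotation vector about the world's x, y, z in units of 5 degrees (1.0 is 5 degrees). In form: [tx, ty, tz, wx, wy, wz, tx, ty, tz, wx, wy, wz, ...]. A call has 1 to 12 rows; each row is the pose to reach, as a shift and turn from the pose commanded when the call began; what a row does not reach only later rows make up. A row lasts 1/12 s, in which the tool goes at most 41.7 mm and 7.16 degrees, less where a joint would pass 70% of its speed; a pose out of reach is approached as far as the arm can. A call with a gripper value outside its range is refused whole. "gripper" is the opening, from -1 (shut) to 1 (fully open), set as the call begins (left out, the last holds). The fingers move at their own pace and stop on an object; "squeeze" is the grip in N (left out, the last holds). Time passes only in rows, so rows that repeat a pose let the fingers close. It gives the time, the measured TCP pose, the force, the opening and the grip force at its end, in the units of the state.
- status.state(): the state, without advancing time (a new reading comes with each control period).
- vision.grab_frame(name): name is "side" or "top" or "wrist"; returns a dict with "color" (384x512x3 uint8, red, green, blue), "depth" (384x512 float32, m along the optical axis (not along the pixel's ray), 0 where there is no reading), "fx", "fy", "cx", "cy" (pixels), "cam_to_world" (4x4, takes a point from camera to world coordinates). Camera axes: x right, y down, z forward; pixel columns grow to the right and rows downward; lengths in m; the calibration is good to about 2 mm. A picture is of the moment at which its call begins.
- job_done(): hands the job in; it is judged then, once.
The state is a dict: "clock": time; "joints": joint angles; "dq": joint speeds; "joint_efforts": joint torques, N m; "tool_pos": TCP position; "orientation": TCP orientation; "force": force on the tool from outside, world axes, zero at the start; "ft_torque": the same for the moment, N m; "grip_width": finger opening in m; "finger_force": force on a finger pad.
Only numpy, scipy, OpenCV 4.12 (cv2) and the standard library are available. Lean on these libraries where they do the work, as an engineer would, in place of code of your own. Each camera call takes 0.05 s, during which the arm holds its last target. There are 200 camera calls.

## Working session

There is one attempt and no reset: what is moved stays moved. The work goes in short steps, Python scripts to look and compute and a tool call to move; the robot and the scene stay as the last step left them, time stands still between calls to the robot, and variables do not carry over. Pictures are saved under pics/ and viewed, at most 10 in all, crops included, and the job is handed in when it is done.

Besides the shell and the picture viewer there is one more tool, called after "Call:" by a JSON object that holds its "name" and its "arguments", one argument or row to a line. servo_tool: Moves the arm, as the interface text tells. Its arguments: {"type":"object","properties":{"rows":{"type":"array"},"gripper":{"type":"number"},"squeeze":{"type":"number"}},"required":["rows"]}

```bash
mkdir -p pics; ls; python3 - <<'E'
from workcell import status, vision, r
import cv2, numpy as np
print(status.state()); print(r.hold_point_z)
ims=[]
for n in ("top","side"):
    f=vision.grab_frame(n); np.savez(f"{n}0.npz",**f); print(n,f['fx'],f['cx'],f['cy'],np.round(f['cam_to_world'],3).tolist())
    cv2.imwrite(f"pics/{n}0.png",cv2.resize(f['color'][:,:,::-1],(800,600)))
E
```

```text
pics
{'clock': 0.0, 'joints': array([1.14002555e+00, 8.74650116e-02, 1.75104298e-01, 1.65976392e+00,
       2.01477995e-05, 1.57079316e+00]), 'dq': array([ 0.00146847,  0.00041558, -0.00179192, -0.0009753 , -0.00053286,
        0.00018881]), 'joint_efforts': array([-2.32268889e-03, -5.20385027e+01,  4.64805901e+01,  1.63882220e-02,
       -1.37322204e-04, -9.41883457e-06]), 'tool_pos': array([0.22955212, 0.49952526, 0.20716505]), 'orientation': array([ 2.13722340e-01,  9.76894222e-01, -6.46652206e-04, -1.51787178e-04]), 'force': array([ 0.00818127,  0.2693637 , -0.60673899]), 'ft_torque': array([ 0.04485887,  0.02426701, -0.05303072]), 'finger_force': 0.0, 'grip_width': 0.08554779705494339}
0.0187
top 451.2318091741262 250.50050141790618 194.82362670793145 [[-0.017, -0.99, 0.143, 0.369], [-1.0, 0.014, -0.025, -0.052], [0.023, -0.143, -0.989, 1.405], [0.0, 0.0, 0.0, 1.0]]
side 387.4706014626795 251.34414326275152 191.25521801664908 [[-0.938, -0.227, 0.262, 0.186], [-0.347, 0.604, -0.717, 0.91], [0.004, -0.764, -0.646, 0.997], [0.0, 0.0, 0.0, 1.0]]
```

View pics/top0.png

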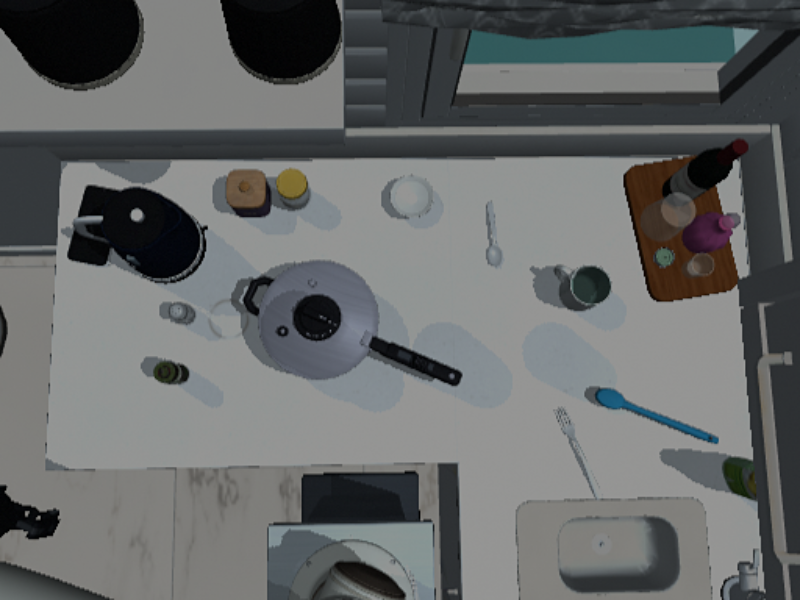

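View pics/side0.png

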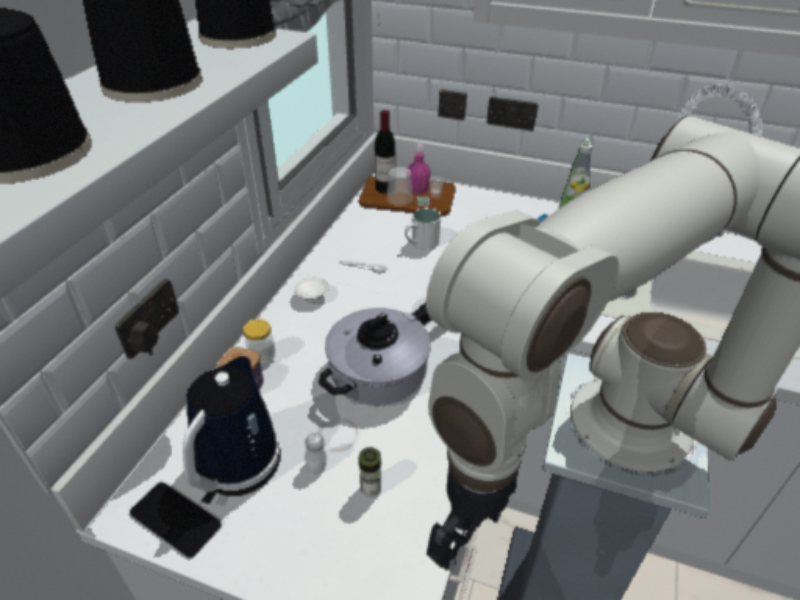

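The top view shows the dial at about (317,317), the long handle running to (458,378) with the lock grip near (405,356), and the bystanders well clear. In the side view the arm is beyond the spice jar.

```bash
cat > h.py <<'E'
import numpy as np, cv2
from scipy.spatial.transform import Rotation as R
def ray(f,u,v,z):
    T=f['cam_to_world']; d=T[:3,:3]@np.array([(u-f['cx'])/f['fx'],(v-f['cy'])/f['fy'],1]); o=T[:3,3]
    return o+d*(z-o[2])/d[2]
def cloud(f):
    d=f['depth']; v,u=np.mgrid[:d.shape[0],:d.shape[1]]
    p=np.stack([(u-f['cx'])/f['fx']*d,(v-f['cy'])/f['fy']*d,d],-1)
    T=f['cam_to_world']; return p@T[:3,:3].T+T[:3,3]
def proj(f,P):
    T=np.linalg.inv(f['cam_to_world']); p=T[:3,:3]@np.asarray(P)+T[:3,3]; return f['fx']*p[0]/p[2]+f['cx'],f['fy']*p[1]/p[2]+f['cy']
E
python3 - <<'E'
from h import *
f=np.load('top0.npz'); c=f['color'].astype(int); P=cloud(f)
m=(c.max(2)<70); roi=np.zeros_like(m); roi[160:255,150:300]=1
m=(m&roi).astype(np.uint8)
n,l,s,ce=cv2.connectedComponentsWithStats(m)
for i in range(1,n):
    if s[i,4]>30:
        print(i,s[i],ce[i], np.median(P[l==i],axis=0).round(3), ray(f,*ce[i],.127).round(4), ray(f,*ce[i],.1).round(4))
# steel rim: lid circle by depth
q=P[(P[...,2]>.085)&(P[...,2]<.2)&(roi>0)]; print(q.min(0),q.max(0))
q=P[(P[...,2]>.120)&(P[...,2]<.135)&(roi>0)]; print('collar',q.mean(0),q.min(0),q.max(0))
q=P[(P[...,2]>.15)&(P[...,2]<.17)&(roi>0)]; print('bar',len(q),q.mean(0))
im=cv2.resize(f['color'][160:250,150:300,::-1],None,fx=5.3,fy=5.3,interpolation=cv2.INTER_CUBIC)
cv2.imwrite('pics/c1.png',cv2.convertScaleAbs(im,alpha=1.6))
E
```

```text
1 [156 176  20  27 200] [163.195 187.325] [0.593 0.177 0.074] [0.5795 0.1643 0.127 ] [0.5839 0.1688 0.1   ]
3 [187 188  31  31 722] [202.00277008 202.64542936] [0.532 0.053 0.13 ] [0.5337 0.0537 0.127 ] [0.5372 0.056  0.1   ]
6 [176 208   9   8  44] [180.31818182 211.54545455] [0.51  0.117 0.117] [0.5092 0.1152 0.127 ] [0.5121 0.1187 0.1   ]
8 [236 215  60  32 618] [265.50970874 230.81877023] [ 0.452 -0.126  0.099] [ 0.4507 -0.1256  0.127 ] [ 0.4524 -0.1272  0.1   ]
[ 0.40767442 -0.21263433  0.08653483] [0.64779136 0.16432319 0.17348371]
collar [0.53213688 0.05092536 0.12689487] [ 0.44457816 -0.14728498  0.12000857] [0.60030224 0.12237971 0.13495385]
bar 91 [0.53443989 0.05179661 0.16147618]
```

View pics/c1.png

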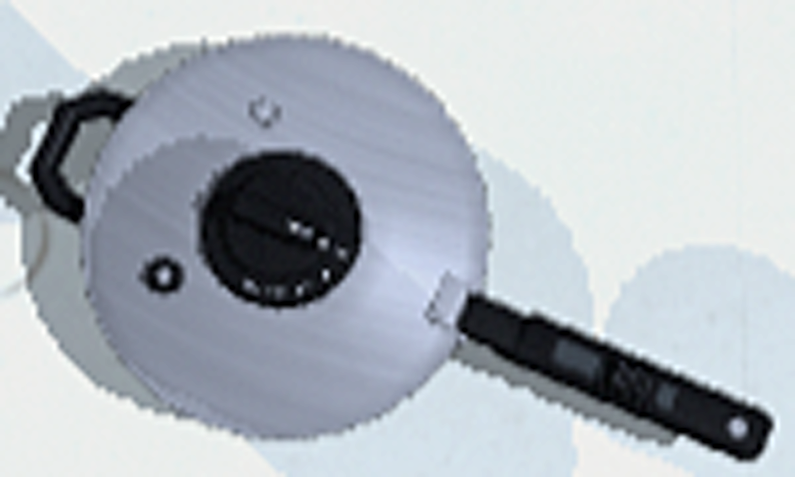

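The crop shows the collar centred at crop (281,228), the three-pip etc. marks on it, and the grip ridges at crop (632,380) between the pale slot ends, with the handle tip near (768,440).

```bash
python3 - <<'E'
from h import *
f=np.load('top0.npz'); c=f['color'].astype(int); P=cloud(f)
m=(c.max(2)<70).astype(np.uint8); m[:160]=0;m[255:]=0;m[:,:150]=0;m[:,300:]=0
n,l,s,ce=cv2.connectedComponentsWithStats(m)
q=P[l==l[230,285]]; h=q[(abs(q[:,2]-.1)<.006)]
print(len(h)); vx,vy,x0,y0=cv2.fitLine(h[:,:2].astype(np.float32),cv2.DIST_HUBER,0,.01,.01).ravel()
print('axis',np.degrees(np.arctan2(vy,vx)),x0,y0)
C=np.array([.5337,.0537]); d=np.array([vx,vy]); d*=-np.sign(d[1]); print('offset of C from axis',np.cross(d,C-[x0,y0]))
w=P[200:255,230:300].reshape(-1,3); w=w[w[:,2]>.08]; t=(w[:,:2]-C)@d; sd=np.cross(d,w[:,:2]-C)
ok=abs(sd)<.02
print('dir C->h centroid',np.degrees(np.arctan2(*(h[:,:2].mean(0)-C)[::-1])),'tip',t[ok].max())
g=ok&(w[:,2]>.110)&(t>.15); print('grip',g.sum(),t[g].mean(),t[g].min(),t[g].max(),sd[g].mean(),w[g].mean(0))
for a in np.arange(.13,.29,.006):
    k=ok&(t>=a)&(t<a+.006)
    if k.any(): print(round(a,3),w[k,2].max().round(4),end='; ')
E
```

```text
3216
axis -76.21276 0.63565344 -0.3006323
offset of C from axis -0.014572463275885655
dir C->h centroid -64.97866629375451 tip 0.11059835330532196<stdin>:8: DeprecationWarning: Arrays of 2-dimensional vectors are deprecated. Use arrays of 3-dimensional vectors instead. (deprecated in NumPy 2.0)
<stdin>:9: DeprecationWarning: Arrays of 2-dimensional vectors are deprecated. Use arrays of 3-dimensional vectors instead. (deprecated in NumPy 2.0)
<stdin>:12: RuntimeWarning: Mean of empty slice.
  ret = ret.dtype.type(ret / rcount)
Traceback (most recent call last):
ValueError: zero-size array to reduction operation minimum which has no identity
```

```bash
python3 -W ignore - <<'E'
from h import *
f=np.load('top0.npz'); c=f['color'].astype(int); P=cloud(f)
m=(c.max(2)<70).astype(np.uint8); m[:160]=0;m[255:]=0;m[:,:150]=0;m[:,300:]=0
n,l,s,ce=cv2.connectedComponentsWithStats(m)
i=np.argmin(np.hypot(*(ce-[265.5,230.8]).T))
q=P[l==i]; h=q[(abs(q[:,2]-.1)<.004)]
vx,vy,x0,y0=cv2.fitLine(h[:,:2].astype(np.float32),cv2.DIST_HUBER,0,.01,.01).ravel()
C=np.array([.5337,.0537]); d=np.array([vx,vy]); d*=-np.sign(d[1]); print('axis',np.degrees(np.arctan2(d[1],d[0])),'offset of C',np.cross(d,C-[x0,y0]))
w=P[200:255,230:300].reshape(-1,3); w=w[w[:,2]>.08]; t=(w[:,:2]-C)@d; sd=np.cross(d,w[:,:2]-C)
ok=abs(sd)<.022
print(len(h),'dir C->h centroid',np.degrees(np.arctan2(*(h[:,:2].mean(0)-C)[::-1])),'tip',t[ok].max())
g=ok&(w[:,2]>.110)&(t>.15); print('grip',g.sum(),t[g].mean(),t[g].min(),t[g].max(),sd[g].mean(),w[g].mean(0))
for a in np.arange(.13,.29,.006):
    k=ok&(t>=a)&(t<a+.006)
    if k.any(): print(round(a,3),w[k,2].max().round(4),end='; ')
E
```

```text
axis -114.24955 offset of C -0.0016882739288565235
393 dir C->h centroid -113.76489579555276 tip 0.28851964161558935
grip 49 0.20683482401993022 0.19451254056586442 0.21885888395709277 0.0021793971886076313 [ 0.45073761 -0.13577991  0.1164862 ]
0.13 0.1008; 0.136 0.1025; 0.142 0.1037; 0.148 0.1052; 0.154 0.105; 0.16 0.1033; 0.166 0.1076; 0.172 0.1075; 0.178 0.1064; 0.184 0.1082; 0.19 0.1179; 0.196 0.1205; 0.202 0.1236; 0.208 0.1193; 0.214 0.1212; 0.22 0.1085; 0.226 0.1063; 0.232 0.1062; 0.238 0.1051; 0.244 0.1064; 0.25 0.1032; 0.256 0.1055; 0.262 0.1068; 0.268 0.1018; 0.274 0.1053; 0.28 0.1039; 0.286 0.1002;
```

Call:
{"name": "servo_tool", "arguments": {
  "rows": [0.2, -0.6, 0.2, 0, 0, 0.5, 0.5, -1.7, 0.4, 0, 0, 1.4, 0.9, -2.8, 0.6, 0, 0, 2.4, 1.2, -4, 0.6, 0, 0, 3.4, 1.6, -5.2, 0.6, 0, 0, 4.4, 2, -6.4, 0.6, 0, 0, 5.4, 2.3, -7.6, 0.6, 0, 0, 6.4, 2.7, -8.8, 0.6, 0, 0, 7.4, 3.1, -10, 0.6, 0, 0, 8.4, 3.4, -11.2, 0.6, 0, 0, 9.4, 3.7, -12.2, 0.6, 0, 0, 10.1, 3.8, -12.6, 0.6, 0, 0, 10.4],
  "gripper": -1,
  "squeeze": 30
}}

```text
clock: 1.1
tool_pos: [0.344, 0.1188, 0.2259]
orientation: [-0.237, 0.972, -0.0, 0.0]
force: [0.9, 1.1, 1.0]
grip_width: -0.0003
finger_force: 0.0
```

Call:
{"name": "servo_tool", "arguments": {
  "rows": [0.2, -0.6, 0, 0, 0, 0.4, 0.5, -1.6, 0, 0, 0, 1.2, 0.9, -2.8, 0, 0, 0, 2.2, 1.2, -4, 0, 0, 0, 3.2, 1.6, -5.2, 0, 0, 0, 4.2, 2, -6.4, 0, 0, 0, 5.2, 2.4, -7.6, -0.1, 0, 0, 6.2, 2.7, -8.7, -0.3, 0, 0, 7, 2.9, -9.3, -0.5, 0, 0, 7.5, 3, -9.6, -0.7, 0, 0, 7.7, 3, -9.6, -0.9, 0, 0, 7.7, 3, -9.6, -1, 0, 0, 7.7]
}}

```text
clock: 2.1
tool_pos: [0.4332, -0.1662, 0.1947]
orientation: [-0.543, 0.84, 0.001, -0.0]
force: [-0.3, 1.3, -0.4]
grip_width: -0.0001
finger_force: 0.0
```

```bash
python3 - <<'E'
from h import *
from workcell import status, vision
s=status.state(); print(s['joints'].round(3),s['tool_pos'].round(4),R.from_quat(s['orientation']).as_matrix().round(4).tolist())
a=vision.grab_frame('wrist'); b=vision.grab_frame('top'); np.savez('w1.npz',**a)
for f in (a,b):
    print([tuple(round(float(x)) for x in proj(f,p)) for p in ([.5337,.0537,.139],[.4495,-.135,.117],s['tool_pos'])])
im=np.hstack([cv2.resize(x['color'],(400,300)) for x in (a,b)])[:,:,::-1]
cv2.imwrite('pics/c2.png',cv2.convertScaleAbs(im,alpha=1.4))
E
```

```text
[-0.367 -0.12  -0.054  1.639  0.    -1.513] [ 0.4332 -0.1662  0.1947] [[-0.4113, -0.9115, -0.0017], [-0.9115, 0.4113, 0.0008], [-0.0001, 0.0019, -1.0]]
[(256, 432), (254, 227), (257, 222)]
[(202, 202), (269, 231), (282, 235)]
```

View pics/c2.png

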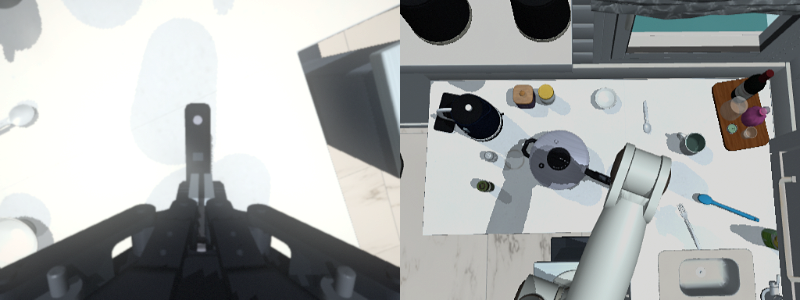

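Wrist view (left half): the handle is centred under the fingers (col ~198 of 400), its tip hole at (197,121). The shut fingers sit on its axis behind the grip, so I go down.

Call:
{"name": "servo_tool", "arguments": {
  "rows": [0, -0.1, -0.5, 0, 0, 0, 0, -0.1, -1.2, 0, 0, 0, 0, -0.1, -1.9, 0, 0, 0, 0, -0.1, -2.4, 0, 0, 0, 0, -0.1, -2.7, 0, 0, 0, 0, -0.1, -2.8, 0, 0, 0, 0, -0.1, -2.85, 0, 0, 0, 0, -0.1, -2.85, 0, 0, 0]
}}

```text
clock: 2.87
tool_pos: [0.434, -0.1691, 0.1112]
orientation: [-0.543, 0.839, -0.0, 0.0]
force: [-0.1, 0.7, -0.0]
grip_width: -0.0002
finger_force: 0.0
```

Call:
{"name": "servo_tool", "arguments": {
  "rows": [0, 0, -0.1, 0, 0, 0, 0, 0, -0.1, 0, 0, 0, 0.06, 0.14, -0.1, 0, 0, 0, 0.12, 0.27, -0.1, 0, 0, 0, 0.18, 0.41, -0.1, 0, 0, 0, 0.24, 0.55, -0.1, 0, 0, 0, 0.31, 0.68, -0.1, 0, 0, 0, 0.37, 0.82, -0.1, 0, 0, 0, 0.37, 0.82, -0.1, 0, 0, 0]
}}

```text
clock: 3.62
tool_pos: [0.4451, -0.1439, 0.1074]
orientation: [-0.544, 0.839, 0.0, 0.0]
force: [0.4, 0.7, 0.4]
grip_width: -0.0001
finger_force: 0.0
```

Call:
{"name": "servo_tool", "arguments": {
  "rows": [0.04, 0.09, 0, 0, 0, 0, 0.08, 0.18, 0, 0, 0, 0, 0.12, 0.27, 0, 0, 0, 0]
}}

```text
clock: 3.87
tool_pos: [0.4485, -0.1364, 0.1074]
orientation: [-0.543, 0.84, -0.0, 0.0]
force: [0.3, -0.4, -0.5]
grip_width: -0.0001
finger_force: 0.0
```

```bash
python3 - <<'E'
from h import *
from workcell import status, vision
print(status.state()['force'])
a=vision.grab_frame('wrist'); b=vision.grab_frame('side')
u,v=proj(b,[.44,-.14,.11]); u,v=int(u),int(v); print(u,v)
sb=b['color'][max(0,v-60):v+60,max(0,u-80):u+80]
im=np.hstack([cv2.resize(x,(400,300),interpolation=cv2.INTER_CUBIC) for x in (a['color'][150:384,100:412],sb)])[:,:,::-1]
cv2.imwrite('pics/c3.png',cv2.convertScaleAbs(im,alpha=1.8))
E
```

```text
[ 0.32581368 -0.40120345 -0.49322788]
285 186
```

View pics/c3.png

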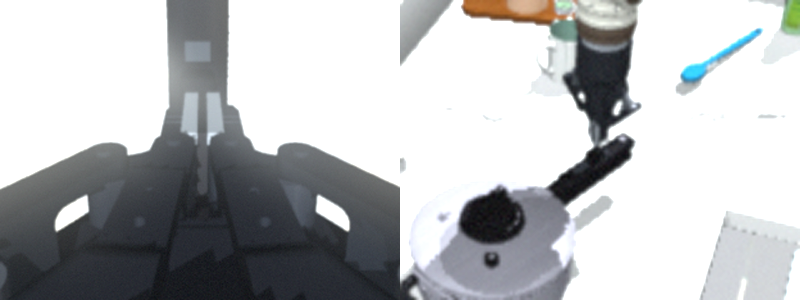

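The wrist view shows the fingers centred on the handle behind the grip. The side view shows the tips at the handle, so I keep pushing in small steps and watch the force.

Call:
{"name": "servo_tool", "arguments": {
  "rows": [0.04, 0.09, 0, 0, 0, 0, 0.07, 0.15, 0, 0, 0, 0]
}}

```text
clock: 4.13
tool_pos: [0.4505, -0.1319, 0.1074]
orientation: [-0.543, 0.84, 0.0, 0.0]
force: [0.4, 0.1, -0.0]
grip_width: 0.0001
finger_force: 0.0
```

Call:
{"name": "servo_tool", "arguments": {
  "rows": [0.04, 0.09, 0, 0, 0, 0, 0.04, 0.09, 0, 0, 0, 0]
}}

```text
clock: 4.3
tool_pos: [0.4518, -0.129, 0.1074]
orientation: [-0.543, 0.839, 0.0, 0.0]
force: [0.3, 1.0, 0.2]
grip_width: 0.0003
finger_force: 0.0
```

Call:
{"name": "servo_tool", "arguments": {
  "rows": [0.04, 0.09, 0, 0, 0, 0, 0.04, 0.09, 0, 0, 0, 0]
}}

```text
clock: 4.47
tool_pos: [0.453, -0.1264, 0.1074]
orientation: [-0.543, 0.84, 0.0, 0.0]
force: [-0.2, 0.3, 0.9]
grip_width: 0.0001
finger_force: 0.0
```

```bash
python3 -W ignore - <<'E'
from h import *
from workcell import status, vision
d=np.array([-.408,-.913]); C=np.array([.5337,.0537])
s=status.state(); print(s['force'].round(2),s['ft_torque'].round(3),s['joint_efforts'].round(2))
for n in ('side','top','wrist'):
    f=vision.grab_frame(n); np.savez(n+'2.npz',**f); w=cloud(f).reshape(-1,3); w=w[(w[:,2]>.08)&(w[:,2]<.2)]
    t=(w[:,:2]-C)@d; sd=np.cross(d,w[:,:2]-C); k0=abs(sd)<.016
    print(n,[(round(a*1000),int(k.sum()),(np.percentile(w[k,2],[10,50,95])*1000).round().tolist()) for a in np.arange(.13,.29,.006) for k in [k0&(t>=a)&(t<a+.006)] if k.any()])
E
```

```text
[-0.23  0.33  0.86] [ 0.025 -0.003  0.01 ] [  0.07 -39.54  47.07   0.    -0.     0.08]
side [(130, 11, [89.0, 96.0, 101.0]), (136, 8, [89.0, 95.0, 97.0]), (142, 15, [92.0, 97.0, 100.0]), (148, 11, [92.0, 99.0, 101.0]), (154, 11, [94.0, 98.0, 100.0]), (160, 13, [92.0, 98.0, 102.0]), (166, 12, [92.0, 98.0, 102.0]), (172, 14, [91.0, 98.0, 101.0]), (178, 14, [95.0, 100.0, 199.0]), (184, 60, [101.0, 167.0, 197.0]), (190, 58, [98.0, 144.0, 183.0]), (196, 23, [96.0, 115.0, 164.0]), (202, 23, [97.0, 119.0, 186.0]), (208, 10, [92.0, 101.0, 117.0]), (214, 11, [91.0, 103.0, 117.0]), (220, 7, [87.0, 95.0, 104.0]), (226, 7, [90.0, 98.0, 102.0]), (232, 6, [91.0, 96.0, 100.0]), (238, 12, [89.0, 98.0, 103.0]), (244, 10, [96.0, 98.0, 102.0]), (250, 12, [91.0, 98.0, 102.0]), (256, 11, [92.0, 98.0, 102.0]), (262, 8, [95.0, 100.0, 101.0]), (268, 10, [92.0, 98.0, 101.0]), (274, 8, [97.0, 100.0, 102.0]), (280, 9, [87.0, 98.0, 102.0])]
top [(130, 9, [95.0, 96.0, 99.0]), (136, 3, [96.0, 97.0, 102.0])]
wrist [(130, 66, [97.0, 98.0, 99.0]), (184, 143, [96.0, 169.0, 181.0]), (190, 498, [98.0, 177.0, 182.0]), (196, 488, [98.0, 168.0, 180.0]), (202, 1469, [104.0, 150.0, 195.0]), (208, 3456, [117.0, 176.0, 189.0]), (214, 1194, [100.0, 117.0, 200.0]), (220, 517, [98.0, 101.0, 104.0]), (226, 484, [98.0, 100.0, 102.0]), (232, 499, [98.0, 100.0, 101.0]), (238, 492, [98.0, 100.0, 101.0]), (244, 531, [98.0, 100.0, 101.0]), (250, 507, [97.0, 100.0, 101.0]), (256, 551, [98.0, 100.0, 101.0]), (262, 561, [98.0, 100.0, 102.0]), (268, 598, [98.0, 100.0, 102.0]), (274, 569, [98.0, 100.0, 101.0]), (280, 514, [97.0, 99.0, 101.0]), (286, 65, [93.0, 95.0, 96.0])]
```

```bash
python3 -W ignore - <<'E'
from h import *
b=np.load('side2.npz'); a=np.load('wrist2.npz')
u,v=map(int,proj(b,[.453,-.126,.107])); print(u,v, [tuple(np.round(proj(b,[.453,-.126,z])).astype(int)) for z in (.107,.117,.15)], proj(a,[.453,-.126,.107]))
sb=b['color'][v-30:v+20,u-33:u+34]; print(u-33,v-30)
wa=a['color'][190:310,180:340]
im=np.hstack([cv2.resize(x,(400,300),interpolation=cv2.INTER_CUBIC) for x in (wa,sb)])[:,:,::-1]
cv2.imwrite('pics/c4.png',cv2.convertScaleAbs((255*(im/255.)**.5).astype(np.uint8),alpha=1.1))
E
```

```text
280 189 [(np.int64(281), np.int64(189)), (np.int64(281), np.int64(187)), (np.int64(281), np.int64(180))] (np.float64(257.1167687156463), np.float64(222.9970303591183))
247 159
```

View pics/c4.png

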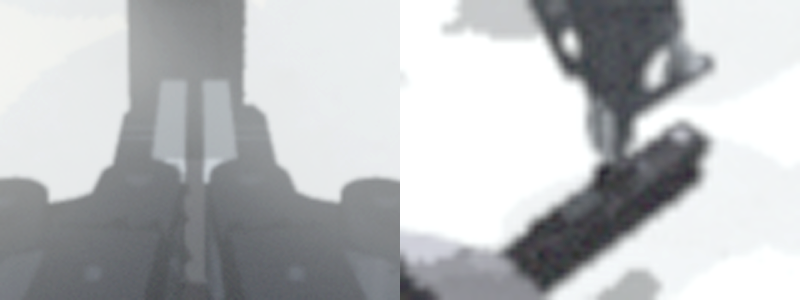

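The right half shows a small dark block at (605,175) right under the fingertip, with the pale slot on the lid side. The left half shows two pale finger strips at (170,120) and (220,120). I check the depth there to see whether the fingers are over the grip.

```bash
python3 -W ignore - <<'E'
from h import *
d=np.array([-.408,-.913]); C=np.array([.5337,.0537])
a=np.load('wrist2.npz'); P=cloud(a); t=(P[...,:2]-C)@d; sd=np.cross(d,P[...,:2]-C)
for v in range(196,262,4):
    print(v,[(u,round(t[v,u]*1000),round(sd[v,u]*1000),round(P[v,u,2]*1000)) for u in (225,240,248,257,265,275,285)])
E
```

```text
196 [(225, 182, 30, 1), (240, 216, 9, 116), (248, 217, 5, 117), (257, 217, 0, 117), (265, 217, -5, 117), (275, 211, -11, 99), (285, 182, -27, 0)]
200 [(225, 178, 30, 0), (240, 214, 9, 116), (248, 215, 5, 117), (257, 215, 0, 118), (265, 215, -5, 117), (275, 209, -11, 99), (285, 178, -27, 0)]
204 [(225, 174, 30, 0), (240, 211, 9, 114), (248, 212, 5, 117), (257, 212, 0, 117), (265, 212, -5, 116), (275, 206, -11, 97), (285, 174, -27, 1)]
208 [(225, 170, 31, 1), (240, 209, 9, 115), (248, 210, 5, 119), (257, 210, 0, 116), (265, 210, -5, 119), (275, 203, -11, 98), (285, 170, -27, 1)]
212 [(225, 166, 31, -1), (240, 207, 9, 115), (248, 208, 5, 117), (257, 207, 0, 117), (265, 207, -5, 116), (275, 200, -12, 97), (285, 166, -27, -1)]
216 [(225, 162, 31, 0), (240, 204, 9, 114), (248, 206, 5, 118), (257, 205, 0, 118), (265, 206, -5, 118), (275, 198, -11, 99), (285, 162, -27, 0)]
220 [(225, 158, 31, 0), (240, 202, 9, 115), (248, 203, 5, 117), (257, 203, 0, 118), (265, 202, -5, 116), (275, 195, -12, 98), (285, 158, -28, 1)]
224 [(225, 154, 31, 2), (240, 199, 9, 114), (248, 208, 4, 136), (257, 209, 0
[... 704 characters left out ...]
 (248, 208, 3, 160), (257, 209, 0, 160), (265, 209, -4, 161), (275, 204, -8, 151), (285, 204, -13, 151)]
248 [(225, 128, 32, 0), (240, 205, 7, 156), (248, 209, 3, 164), (257, 208, 0, 163), (265, 209, -4, 163), (275, 205, -8, 157), (285, 205, -12, 155)]
252 [(225, 124, 32, 0), (240, 205, 7, 160), (248, 209, 3, 167), (257, 209, 0, 167), (265, 209, -3, 168), (275, 205, -8, 160), (285, 205, -12, 160)]
256 [(225, 210, 12, 172), (240, 211, 6, 176), (248, 210, 3, 173), (257, 208, 0, 169), (265, 207, -3, 167), (275, 211, -7, 175), (285, 211, -11, 175)]
260 [(225, 210, 11, 176), (240, 211, 6, 178), (248, 210, 3, 176), (257, 206, 0, 169), (265, 209, -3, 175), (275, 211, -7, 178), (285, 211, -10, 178)]
```

```bash
python3 -W ignore - <<'E'
from h import *
d=np.array([-.408,-.913]); 
a=np.load('w1.npz'); P=cloud(a); C=np.array([.4332,-.1662]); t=(P[...,:2]-C)@d; sd=np.cross(d,P[...,:2]-C)
print('cam',a['cam_to_world'][:3,3])
for v in range(208,262,4):
    print(v,[(u,round(t[v,u]*1000),round(sd[v,u]*1000),round((P[v,u,2]-.1947)*1000)) for u in (240,248,257,265,275)])
E
```

```text
cam [ 0.40649135 -0.22599251  0.36087895]
208 [(240, -24, 16, -96), (248, -22, 8, -91), (257, -22, 0, -91), (265, 65, 0, 166), (275, -57, -23, -193)]
212 [(240, -27, 16, -95), (248, -23, 8, -83), (257, -23, 0, -83), (265, -28, -8, -97), (275, -62, -23, -194)]
216 [(240, -31, 16, -96), (248, -25, 8, -80), (257, -25, 0, -79), (265, -31, -8, -96), (275, -68, -23, -195)]
220 [(240, -36, 16, -97), (248, -28, 8, -77), (257, -28, 0, -76), (265, -36, -8, -97), (275, -73, -23, -194)]
224 [(240, -39, 16, -96), (248, 11, 4, 31), (257, 11, 0, 31), (265, 11, -4, 31), (275, -79, -23, -196)]
228 [(240, -43, 16, -96), (248, 11, 4, 35), (257, 11, 0, 36), (265, 11, -4, 35), (275, -84, -23, -194)]
232 [(240, 7, 8, 31), (248, 11, 4, 40), (257, 11, 0, 41), (265, 11, -4, 40), (275, 7, -9, 31)]
236 [(240, 8, 8, 36), (248, 11, 4, 44), (257, 11, 0, 45), (265, 11, -4, 44), (275, 7, -9, 36)]
240 [(240, 7, 8, 40), (248, 11, 4, 48), (257, 11, 0, 48), (265, 11, -3, 49), (275, 7, -8, 40)]
244 [(240, 7, 8, 44), (248, 11, 4, 53), (257, 11, 0, 52), (265, 12, -3, 53), (275, 7, -8, 44)]
248 [(240, 8, 7, 49), (248, 11, 4, 56), (257, 11, 0, 57), (265, 12, -3, 57), (275, 7, -8, 48)]
252 [(240, 7, 7, 51), (248, 11, 4, 60), (257, 12, 0, 60), (265, 11, -3, 60), (275, 8, -8, 53)]
256 [(240, 14, 6, 68), (248, 13, 3, 66), (257, 10, 0, 61), (265, 11, -3, 62), (275, 14, -7, 68)]
260 [(240, 13, 6, 70), (248, 12, 3, 68), (257, 9, 0, 62), (265, 12, -3, 68), (275, 13, -6, 70)]
```

Depth shows that the real fingertips end about 29 mm above the reported TCP. They passed over the grip untouched, with no force, and the grip is still at t≈0.207. I go back behind the grip and go down in small steps, watching the force.

Call:
{"name": "servo_tool", "arguments": {
  "rows": [-0.15, -0.35, 0, 0, 0, 0, -0.35, -0.8, 0, 0, 0, 0, -0.55, -1.2, 0, 0, 0, 0, -0.66, -1.48, 0, 0, 0, 0, -0.66, -1.48, -0.1, 0, 0, 0, -0.66, -1.48, -0.2, 0, 0, 0, -0.66, -1.48, -0.25, 0, 0, 0, -0.66, -1.48, -0.25, 0, 0, 0]
}}

```text
clock: 5.28
tool_pos: [0.433, -0.1706, 0.0992]
orientation: [-0.543, 0.839, 0.0, -0.0]
force: [-0.1, -0.2, 0.6]
grip_width: 0.0002
finger_force: 0.0
```

Call:
{"name": "servo_tool", "arguments": {
  "rows": [0, 0, -0.1, 0, 0, 0, 0, 0, -0.2, 0, 0, 0, 0, 0, -0.2, 0, 0, 0]
}}

```text
clock: 5.53
tool_pos: [0.433, -0.1707, 0.0932]
orientation: [-0.544, 0.839, 0.0, -0.0]
force: [-0.4, 0.8, 0.0]
grip_width: -0.0001
finger_force: 0.0
```

Call:
{"name": "servo_tool", "arguments": {
  "rows": [0, 0, -0.1, 0, 0, 0, 0, 0, -0.2, 0, 0, 0, 0, 0, -0.2, 0, 0, 0]
}}

```text
clock: 5.78
tool_pos: [0.4328, -0.1709, 0.0872]
orientation: [-0.543, 0.839, 0.0, -0.0]
force: [-0.4, 0.4, 0.1]
grip_width: -0.0002
finger_force: 0.0
```

```bash
cat > tip.py <<'E'
from h import *
from workcell import status, vision
s=status.state(); tp=s['tool_pos']; x=R.from_quat(s['orientation']).as_matrix()[:2,0]
a=vision.grab_frame('wrist'); P=cloud(a); t=(P[...,:2]-tp[:2])@x
for v in range(196,236,3): print(v,[(round(t[v,u]*1000),round(P[v,u,2]*1000)) for u in (240,250,257,265)])
E
python3 tip.py
```

```text
196 [(20, 100), (20, 101), (21, 102), (20, 99)]
199 [(19, 101), (19, 101), (19, 101), (19, 101)]
202 [(17, 102), (17, 100), (17, 101), (16, 99)]
205 [(15, 101), (15, 101), (15, 101), (15, 101)]
208 [(13, 99), (13, 100), (13, 100), (13, 100)]
211 [(12, 100), (11, 99), (11, 100), (12, 101)]
214 [(10, 100), (10, 100), (10, 100), (10, 100)]
217 [(9, 101), (8, 100), (8, 101), (8, 100)]
220 [(7, 101), (7, 100), (6, 100), (7, 101)]
223 [(4, 100), (11, 117), (11, 116), (11, 116)]
226 [(3, 100), (11, 121), (11, 120), (11, 120)]
229 [(1, 100), (11, 124), (11, 125), (11, 125)]
232 [(7, 118), (11, 127), (11, 127), (11, 127)]
235 [(7, 122), (11, 130), (11, 130), (11, 130)]
```

Call:
{"name": "servo_tool", "arguments": {
  "rows": [0, 0, -0.1, 0, 0, 0, 0, 0, -0.2, 0, 0, 0, 0, 0, -0.27, 0, 0, 0, 0, 0, -0.27, 0, 0, 0]
}}

```text
clock: 6.17
tool_pos: [0.4328, -0.171, 0.0792]
orientation: [-0.543, 0.84, 0.0, -0.0]
force: [-0.6, 0.7, 0.6]
grip_width: 0.0002
finger_force: 0.0
```

Call:
{"name": "servo_tool", "arguments": {
  "rows": [0.06, 0.14, 0, 0, 0, 0, 0.12, 0.28, 0, 0, 0, 0, 0.19, 0.42, 0, 0, 0, 0, 0.25, 0.55, 0, 0, 0, 0, 0.29, 0.64, 0, 0, 0, 0]
}}

```text
clock: 6.58
tool_pos: [0.442, -0.1516, 0.0799]
orientation: [-0.543, 0.839, -0.0, -0.0]
force: [-1.1, -3.2, -0.0]
grip_width: -0.0004
finger_force: 1.2
```

Call:
{"name": "servo_tool", "arguments": {
  "rows": [0.06, 0.14, 0, 0, 0, 0, 0.12, 0.28, 0, 0, 0, 0]
}}

```text
clock: 6.75
tool_pos: [0.4456, -0.1433, 0.0799]
orientation: [-0.543, 0.84, -0.0, -0.0]
force: [-0.4, -2.3, 0.3]
grip_width: -0.0001
finger_force: 1.2
```

Call:
{"name": "servo_tool", "arguments": {
  "rows": [0.06, 0.14, 0, 0, 0, 0, 0.12, 0.28, 0, 0, 0, 0]
}}

```text
clock: 6.92
tool_pos: [0.4493, -0.1348, 0.0799]
orientation: [-0.543, 0.84, -0.0, 0.0]
force: [0.6, -3.7, 0.9]
grip_width: -0.0001
finger_force: 1.2
```

Call:
{"name": "servo_tool", "arguments": {
  "rows": [0.03, 0.07, 0, 0, 0, 0, 0.05, 0.11, 0, 0, 0, 0]
}}

```text
clock: 7.08
tool_pos: [0.4508, -0.1314, 0.0799]
orientation: [-0.543, 0.839, -0.0, 0.0]
force: [-0.2, -2.3, 0.3]
grip_width: -0.0001
finger_force: 1.3
```

Call:
{"name": "servo_tool", "arguments": {
  "rows": [0.025, 0.055, 0, 0, 0, 0, 0.025, 0.055, 0, 0, 0, 0]
}}

```text
clock: 7.25
tool_pos: [0.4511, -0.1307, 0.0799]
orientation: [-0.543, 0.84, -0.001, -0.001]
force: [-1.2, -6.7, 2.0]
grip_width: 0.0001
finger_force: 3.0
```

Call:
{"name": "servo_tool", "arguments": {
  "rows": [0.02, 0.05, 0, 0, 0, 0, 0.04, 0.09, 0, 0, 0, 0, 0.04, 0.09, 0, 0, 0, 0]
}}

```text
clock: 7.5
tool_pos: [0.4512, -0.1305, 0.08]
orientation: [-0.542, 0.84, -0.002, -0.003]
force: [-8.3, -21.0, 4.2]
grip_width: -0.0
finger_force: 11.0
```

Force rises sharply to 22 N at t≈0.202, where the home stop should be (0.203). The slide is home. I retreat, lift, and move over the dial.

Call:
{"name": "servo_tool", "arguments": {
  "rows": [-0.1, -0.25, 0, 0, 0, 0, -0.2, -0.45, 0, 0, 0, 0, -0.2, -0.45, 0.6, 0, 0, 0, -0.2, -0.45, 1.5, 0, 0, 0, -0.2, -0.45, 2.5, 0, 0, 0, -0.2, -0.45, 3.5, 0, 0, 0, -0.2, -0.45, 4.1, 0, 0, 0, -0.2, -0.45, 4.3, 0, 0, 0, -0.2, -0.45, 4.3, 0, 0, 0]
}}

```text
clock: 8.25
tool_pos: [0.447, -0.1409, 0.2098]
orientation: [-0.543, 0.84, -0.001, 0.001]
force: [0.2, 0.2, -0.6]
grip_width: 0.0
finger_force: 0.0
```

```bash
python3 -W ignore - <<'E'
from h import *
from workcell import status, vision
s=status.state(); print(s['tool_pos'].round(4),s['force'].round(1))
d=np.array([-.408,-.913]); C=np.array([.5337,.0537])
for n in ('side','wrist'):
    f=vision.grab_frame(n); w=cloud(f).reshape(-1,3); t=(w[:,:2]-C)@d; sd=np.cross(d,w[:,:2]-C); k=(abs(sd)<.016)&(t>.13)&(t<.28)&(w[:,2]>.110)&(w[:,2]<.122)
    print(n,k.sum(),np.percentile(t[k],[3,50,97]).round(4) if k.any() else '', sd[k].mean() if k.any() else '')
E
```

```text
[ 0.447  -0.1409  0.2098] [ 0.2  0.2 -0.6]
side 28 [0.1674 0.1771 0.1906] -0.0019551793905956518
wrist 267 [0.1786 0.1857 0.1911] 0.0015304736025968302
```

Call:
{"name": "servo_tool", "arguments": {
  "rows": [0.2, 0.4, 0, 0, 0, 0, 0.5, 1.1, 0, 0, 0, 0, 0.9, 2, 0, 0, 0, 0, 1.3, 3, 0, 0, 0, 0, 1.8, 4, 0, 0, 0, 0, 2.2, 5, 0, 0, 0, 0, 2.6, 5.8, 0, 0, 0, 0, 2.8, 6.3, 0, 0, 0, 0, 2.89, 6.49, 0, 0, 0, 0, 2.89, 6.49, 0, 0, 0, 0],
  "gripper": 0
}}

```text
clock: 9.18
tool_pos: [0.5328, 0.0547, 0.2069]
orientation: [-0.544, 0.839, 0.001, -0.001]
force: [-0.2, -0.3, -0.5]
grip_width: 0.0428
finger_force: 0.0
```

```bash
python3 -W ignore - <<'E'
from h import *
from workcell import status, vision
s=status.state(); tp=s['tool_pos']; M=R.from_quat(s['orientation']).as_matrix(); print(tp.round(4),s['grip_width'],M.round(3).tolist(),s['joints'].round(2))
f=vision.grab_frame('wrist'); np.savez('w3.npz',**f); P=cloud(f); x,y=M[:2,0],M[:2,1]
q=P[...,:2]-tp[:2]; t=q@x; l=q@y; z=P[...,2]
k=(z>.155)&(z<.168)&(abs(t)<.04)&(abs(l)<.03); print('bar',k.sum(),'t',np.percentile(t[k],[2,98]),'l',np.percentile(l[k],[2,50,98]), P[k].mean(0))
v=np.cov(t[k],l[k]); w,V=np.linalg.eigh(v); print('bar ang in tool',np.degrees(np.arctan2(V[1,1],V[0,1])))
k=(z>.125)&(z<.131)&(abs(t)<.06)&(abs(l)<.06); print('collar',k.sum(),np.percentile(t[k],[1,99]),np.percentile(l[k],[1,99]))
im=f['color'][100:,100:420]; cv2.imwrite('pics/c5.png',cv2.convertScaleAbs((255*(cv2.resize(im,(640,568))[:,:,::-1]/255.)**.6).astype(np.uint8),alpha=1.1))
E
```

```text
[0.5328 0.0547 0.2069] 0.04280498716306779 [[-0.408, -0.913, -0.003], [-0.913, 0.408, -0.0], [0.001, 0.003, -1.0]] [ 0.1   0.05  0.14  1.66  0.   -1.05]
bar 1165 t [-0.02214095  0.02335641] l [-0.00953525 -0.00275573  0.00394176] [0.53475227 0.0523907  0.16178004]
bar ang in tool -179.8075809310951
collar 3421 [-0.03978549  0.04048231] [-0.04287602  0.03753637]
```

View pics/c5.png

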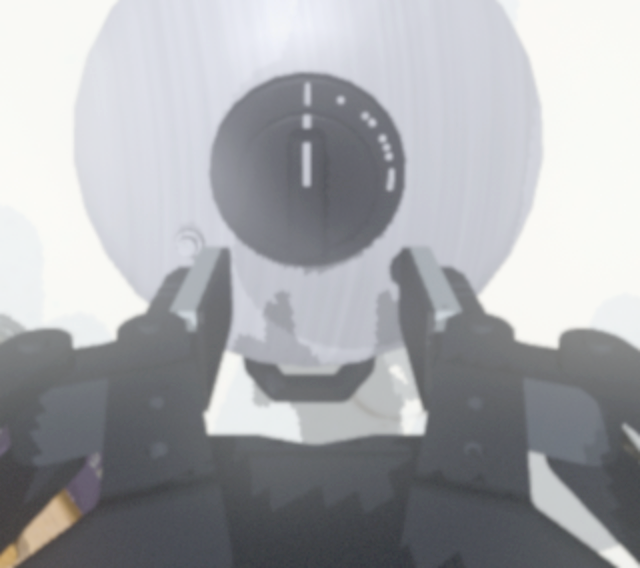

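The wrist view shows the bar along the image vertical with the pointer at (306,165), and pips one to three and the cross bar running clockwise at (340,100), (369,118), (386,148) and (391,180). The bar is 2.8 mm off to the side, so I correct that and descend.

Call:
{"name": "servo_tool", "arguments": {
  "rows": [0.04, -0.02, -0.4, 0, 0, 0, 0.08, -0.04, -1.1, 0, 0, 0, 0.08, -0.04, -1.8, 0, 0, 0, 0.08, -0.04, -2.4, 0, 0, 0, 0.08, -0.04, -2.7, 0, 0, 0, 0.08, -0.04, -2.85, 0, 0, 0, 0.08, -0.04, -2.9, 0, 0, 0, 0.08, -0.04, -2.9, 0, 0, 0]
}}

```text
clock: 9.9
tool_pos: [0.5356, 0.0522, 0.1222]
orientation: [-0.543, 0.84, -0.0, 0.0]
force: [0.2, 0.7, -0.1]
grip_width: 0.043
finger_force: 0.0
```

```bash
python3 -W ignore - <<'E'
from h import *
from workcell import status, vision
s=status.state(); tp=s['tool_pos']; M=R.from_quat(s['orientation']).as_matrix(); print(tp.round(4),s['force'].round(1))
f=vision.grab_frame('wrist'); P=cloud(f); x,y=M[:2,0],M[:2,1]
q=P[...,:2]-tp[:2]; t=q@x; l=q@y; z=P[...,2]
k=(z>.157)&(z<.167)&(abs(t)<.03)&(abs(l)<.015); print('bar',k.sum(),np.percentile(t[k],[2,98]),np.percentile(l[k],[2,50,98]))
for a,b in ((-.05,-.018),(.018,.05)):
    k=(t>.008)&(t<.0135)&(l>a)&(l<b)&(z>.132)&(z<.18); print('finger',k.sum(),np.sort(z[k])[:12].round(4),np.percentile(l[k],[2,98]))
E
```

```text
[0.5356 0.0522 0.1222] [ 0.2  0.7 -0.1]
bar 2721 [-0.02251293  0.02233278] [-0.00591933  0.00059173  0.00739628]
finger 601 [0.1362 0.1363 0.1369 0.1375 0.1376 0.1379 0.138  0.138  0.1381 0.1381
 0.1381 0.1382] [-0.02753709 -0.01892579]
finger 640 [0.1366 0.137  0.1373 0.1373 0.1375 0.1377 0.1379 0.1379 0.138  0.1381
 0.1381 0.1382] [0.01859321 0.02819363]
```

Call:
{"name": "servo_tool", "arguments": {
  "rows": [0, 0, -0.1, 0, 0, 0, 0, 0, -0.2, 0, 0, 0, 0, 0, -0.2, 0, 0, 0]
}}

```text
clock: 10.2
tool_pos: [0.5355, 0.0526, 0.1155]
orientation: [-0.543, 0.84, -0.0, -0.0]
force: [0.5, 0.9, -0.7]
grip_width: 0.0428
finger_force: 0.0
```

Call:
{"name": "servo_tool", "arguments": {
  "rows": [0, 0, 0, 0, 0, 0, 0, 0, 0, 0, 0, 0, 0, 0, 0, 0, 0, 0, 0, 0, 0, 0, 0, 0, 0, 0, 0, 0, 0, 0, 0, 0, 0, 0, 0, 0],
  "gripper": -1,
  "squeeze": 70
}}

```text
clock: 10.7
tool_pos: [0.5355, 0.0527, 0.1162]
orientation: [-0.543, 0.84, 0.0, 0.0]
force: [-2.3, 1.1, 4.3]
grip_width: 0.0123
finger_force: 69.1
```

```bash
python3 -W ignore - <<'E'
from workcell import status
s=status.state(); print(s['force'].round(2),s['ft_torque'].round(3),s['joints'].round(3),s['tool_pos'].round(4),s['grip_width'],s['finger_force'])
E
```

```text
[-2.34  1.13  4.26] [0.163 0.529 0.004] [ 0.098  0.043 -0.047  1.48   0.    -1.051] [0.5355 0.0527 0.1162] 0.012334477054088645 69.11235614446923
```

Gripped at 12.3 mm with 69 N. Now I turn clockwise, the first stop being 22.9° (4.6 units).

Call:
{"name": "servo_tool", "arguments": {
  "rows": [0, 0, 0, 0, 0, -0.5, 0, 0, 0, 0, 0, -1, 0, 0, 0, 0, 0, -1.5, 0, 0, 0, 0, 0, -2, 0, 0, 0, 0, 0, -2.5, 0, 0, 0, 0, 0, -3, 0, 0, 0, 0, 0, -3.5, 0, 0, 0, 0, 0, -4, 0, 0, 0, 0, 0, -4.4, 0, 0, 0, 0, 0, -4.6, 0, 0, 0, 0, 0, -4.6, 0, 0, 0, 0, 0, -4.6]
}}

```text
clock: 11.7
tool_pos: [0.5352, 0.053, 0.1161]
orientation: [-0.365, 0.931, 0.0, -0.0]
force: [-4.8, 1.8, 6.1]
grip_width: 0.0126
finger_force: 69.5
```

```bash
cat > chk.py <<'E'
from h import *
from workcell import status, vision
s=status.state(); tp=s['tool_pos']; M=R.from_quat(s['orientation']).as_matrix(); y=np.degrees(np.arctan2(M[1,0],M[0,0]))
print(s['clock'],tp.round(4),'tool x yaw',y.round(2),'turned',((-114.1-y)%360).round(2),'F',s['force'].round(1),'T',s['ft_torque'].round(3),'j6',s['joints'][5].round(3),s['grip_width'],s['finger_force'])
f=vision.grab_frame('wrist'); np.savez('wl.npz',**f); P=cloud(f); z=P[...,2]; q=P[...,:2]-tp[:2]; x,yy=M[:2,0],M[:2,1]; t=q@x; l=q@yy
k=(z>.145)&(z<.167)&(t>.0)&(t<.03)&(abs(l)<.007); 
print('bar n',k.sum(),'t,l',np.percentile(t[k],[2,98]).round(4),np.percentile(l[k],[2,98]).round(4))
E
python3 -W ignore chk.py
```

```text
11.7 [0.5352 0.053  0.1161] tool x yaw -137.17 turned 23.07 F [-4.8  1.8  6.1] T [0.326 0.877 0.004] j6 -0.649 0.012602533550173977 69.46973416954279
bar n 1869 t,l [0.0004 0.0234] [-0.0063  0.0065]
```

Call:
{"name": "servo_tool", "arguments": {
  "rows": [0, 0, 0, 0, 0, -0.5, 0, 0, 0, 0, 0, -1, 0, 0, 0, 0, 0, -1.5, 0, 0, 0, 0, 0, -2, 0, 0, 0, 0, 0, -2.5, 0, 0, 0, 0, 0, -3, 0, 0, 0, 0, 0, -3.5, 0, 0, 0, 0, 0, -4, 0, 0, 0, 0, 0, -4.4, 0, 0, 0, 0, 0, -4.6, 0, 0, 0, 0, 0, -4.6, 0, 0, 0, 0, 0, -4.6]
}}

```text
clock: 12.75
tool_pos: [0.5349, 0.0533, 0.1161]
orientation: [-0.172, 0.985, 0.001, -0.0]
force: [-6.1, 4.0, 5.7]
grip_width: 0.0128
finger_force: 69.6
```

```bash
python3 -W ignore chk.py
```

```text
12.75 [0.5349 0.0533 0.1161] tool x yaw -160.15 turned 46.05 F [-6.1  4.   5.7] T [0.704 1.147 0.014] j6 -0.248 0.01284513495421822 69.58885474596173
bar n 1856 t,l [0.0006 0.0234] [-0.0064  0.0064]
```

Call:
{"name": "servo_tool", "arguments": {
  "rows": [0, 0, 0, 0, 0, -0.5, 0, 0, 0, 0, 0, -1, 0, 0, 0, 0, 0, -1.5, 0, 0, 0, 0, 0, -2, 0, 0, 0, 0, 0, -2.5, 0, 0, 0, 0, 0, -3, 0, 0, 0, 0, 0, -3.5, 0, 0, 0, 0, 0, -3.9, 0, 0, 0, 0, 0, -4.3, 0, 0, 0, 0, 0, -4.55, 0, 0, 0, 0, 0, -4.55, 0, 0, 0, 0, 0, -4.55],
  "squeeze": 90
}}

```text
clock: 13.8
tool_pos: [0.5349, 0.0537, 0.1162]
orientation: [0.025, 1.0, 0.001, -0.0]
force: [-6.5, 5.4, 6.0]
grip_width: 0.0117
finger_force: 91.0
```

```bash
python3 -W ignore chk.py; python3 -W ignore - <<'E'
from h import *
f=np.load('wl.npz'); tp=[.535,.053]
u,v=map(int,proj(f,[*tp,.15])); print(u,v)
im=f['color'][v-105:v+45,u-100:u+100]; cv2.imwrite('pics/c6.png',cv2.convertScaleAbs((255*(cv2.resize(im,(800,600),interpolation=cv2.INTER_CUBIC)[:,:,::-1]/255.)**.5).astype(np.uint8),alpha=1.2))
E
```

```text
13.8 [0.5349 0.0537 0.1162] tool x yaw 177.11 turned 68.79 F [-6.5  5.4  6. ] T [1.232 1.238 0.067] j6 0.149 0.011699075950063953 90.98340406548232
bar n 1795 t,l [0.0007 0.0234] [-0.0065  0.0065]
256 248
```

View pics/c6.png

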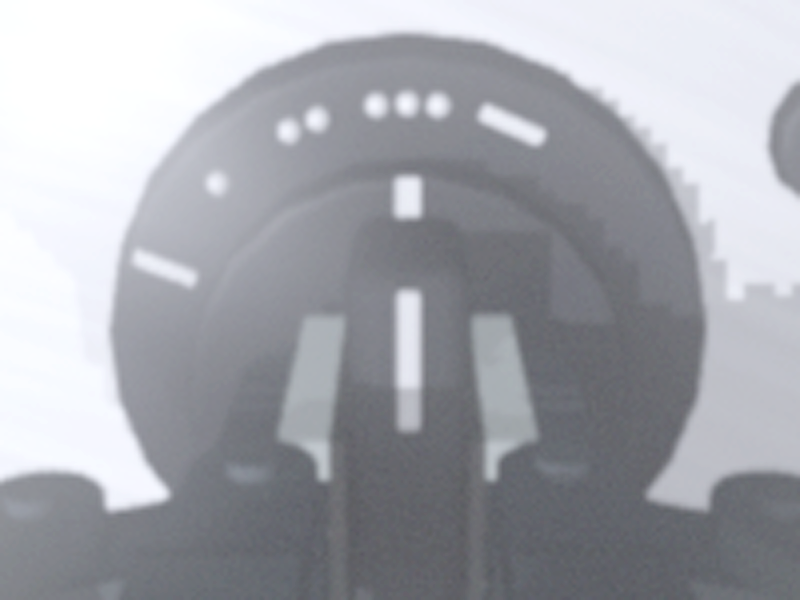

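The pointer (407,195) sits exactly under the middle of the three pips (407,104), short of the cross bar at (512,125). I confirm it holds steady, then hand in.

Call:
{"name": "servo_tool", "arguments": {
  "rows": [0, 0, 0, 0, 0, 0, 0, 0, 0, 0, 0, 0, 0, 0, 0, 0, 0, 0, 0, 0, 0, 0, 0, 0, 0, 0, 0, 0, 0, 0, 0, 0, 0, 0, 0, 0]
}}

```text
clock: 14.35
tool_pos: [0.5349, 0.0537, 0.1162]
orientation: [0.025, 1.0, 0.001, -0.0]
force: [-5.9, 6.4, 7.5]
grip_width: 0.0124
finger_force: 91.0
```

```bash
python3 -W ignore chk.py; python3 -c "
from workcell import job_done
print(job_done())"
```

```text
14.35 [0.5349 0.0537 0.1162] tool x yaw 177.12 turned 68.78 F [-5.9  6.4  7.5] T [1.138 1.317 0.1  ] j6 0.149 0.012444150316669414 90.98397915484384
bar n 1807 t,l [0.0007 0.0233] [-0.0065  0.0065]
the job is handed in; nothing more can be done
None
```

The lock slide is fully home and the dial is held steady at the third stop (three pips, 68.8° turned), never turned on to the fourth; I moved nothing else, and the job was handed in at about 14.4 s.

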